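# Dryer off, turntable on at the modelling bench

## Robot

A 6-joint arm with a two-finger parallel gripper is mounted at the origin on the work surface. World frame = base frame: x ahead of the robot, y to its left, z up, the work surface at z = 0. Lengths are in m, angles in rad, forces in N, time in s.
With the tool pointing down it reaches from about 0.35 to 0.775 m from the base axis. Payload 7.3 kg.
Tool frame: the origin (TCP) lies midway between the tips of the shut fingers; the grasp point (between the pads) lies ctrl.grasp_offset behind it (ctrl.grasp_offset is the distance from the TCP to the grasp point, in m); x points along the fingers, y is the direction in which the jaws open and shut, and the axes are right-handed (so a half turn about x gives the same grasp; the last joint's range is limited). The gripper opens to 92 mm and grips with 3 to 60 N. Pads are 19 mm wide; open, the fingers measure 130 mm over their backs; the gripper's body (75 mm by 190 mm) begins 47 mm behind the grasp point.
Start: joints at [1.091, 0.342, 1.524, -0, 1.275, -0.146], TCP at [0.172, 0.496, 0.227] pointing down, gripper open.
Joint ranges: [-2.53, 2.53], [-0.77, 2.02], [0.04, 2.7], [-1, 4.14], [0.28, 2.66], [-3.11, 3.11]. Speed limits (rad/s): [2.57, 2.57, 3.14, 3.14, 3.14, 3.14].

## Interface

Orientations are given as a 3x3 rotation matrix whose columns are the frame's x, y, z axes.
In Python, from rig import ctrl gives the robot as it stands. The module is installed in compiled form; this text tells all that it offers.
- The arm moves only by the shell command python3 -m crank 'ROWS' [FORCE]. ROWS is JSON, a list of rows, each an object of numbers: "dx", "dy", "dz": the shift along the tool's x, y, z in m; "rx", "ry", "rz": the turn, a rotation vector about the tool's x, y, z in degrees; "gripper": the opening, from 0 (shut) to 1 (fully open). In form: [{"dx": .., "dy": .., "dz": .., "rx": .., "ry": .., "rz": .., "gripper": ..}, ...]. A call has 1 to 20 rows; each row is the pose to reach, as a shift and turn from the pose commanded when the call began, along the tool's axes at that moment; what a row does not reach only later rows make up. A row lasts 1/12 s, in which the tool goes at most 41.7 mm and 7.16 degrees, less where a joint would pass 70% of its speed; a pose out of reach is approached as far as the arm can. A call with a gripper value outside its range is refused whole. The fingers move at their own pace and stop on an object; FORCE is the grip in N (left out, the last holds). Time passes only in rows, so rows that repeat a pose let the fingers close. It gives the time, the measured TCP pose, the force and the opening at its end, in the units of the state.
- ctrl.read_state(): the state, without advancing time (a new reading comes with each control period).
- ctrl.get_image(name): name is "scene" or "top"; returns the picture (400x640x3 uint8, blue, green, red); there is no depth.
- ctrl.calibration(name): a dict with "fx", "fy", "cx", "cy" (pixels), "D" ([k1, k2, p1, p2, k3] as OpenCV has them; the pictures are not rectified), "rvec" (rotation vector, rad) and "tvec" (3), from world to camera coordinates, as OpenCV has them. Camera axes: x right, y down, z forward; pixel columns grow to the right and rows downward; lengths in m; the calibration is good to about 2 mm. A picture is of the moment at which its call begins. calibration takes no time and is no camera call.
- ctrl.job_done(): hands the job in, once; it reports no verdict.
The state is a dict: "time": time; "joints": joint angles; "qvel": joint speeds; "tau": joint torques, N m; "ee_pos": TCP position; "tool_rot": TCP orientation; "wrist_force": force on the tool from outside, world axes, zero at the start; "wrist_torque": the same for the moment, N m; "opening": finger opening in m.
Only numpy, scipy, OpenCV 4.12 (cv2) and the standard library are available. Lean on these libraries where they do the work, as an engineer would, in place of code of your own. Each camera call takes 0.05 s, during which the arm holds its last target. There are 200 camera calls.

## Task

The clay figure is dry: switch the hot-air dryer off (the lever with the ball on its end), and after that switch the turntable on (the lever with the T-shaped crossbar), each thrown fully over. On is the end of the switch with the raised bar, off is the end with the small ring. Leave the lamp switch (the lever that is a plain straight stick) on.

Things in the scene. Friction and masses are not known exactly. Their poses are not given: they have to be found in the camera images.
- dryer_box: Dryer switch: fixed grey housing 130 x 70 x 45 mm, yaw within 0.4 rad; origin: centre of underside, z = 0. x runs along the swing to the ON end (raised white bar); OFF end (-x) has a white ring. Hinge along y at the centre of the top, z = 45 mm. 10 mm steel rod with a black ball, 28 mm diameter, 75 mm from the hinge. At rest the handle reaches up to 57 mm to its side, top at most 0.121 m above the bench (0.135 when upright).
- dryer (a joint): dryer lever, rad: 0 = OFF (leans 0.6 rad from upright to the ring end), 0.6 = upright, 1.2 = ON (leans to the bar end). Weighted lever (0.15 kg): from 0.15 rad past upright it falls to that end and stays; about 1 N sideways on the handle moves it. Starts ON.
- turntable_box: Turntable switch: fixed grey housing 130 x 70 x 45 mm, yaw within 0.4 rad; origin: centre of underside, z = 0. x runs along the swing to the ON end (raised white bar); OFF end (-x) has a white ring. Hinge along y at the centre of the top, z = 45 mm. 10 mm steel rod with a black crossbar, 14 mm thick, 52 mm long along y, 75 mm from the hinge. At rest the handle reaches up to 57 mm to its side, top at most 0.121 m above the bench (0.135 when upright).
- turntable (a joint): turntable lever, rad: 0 = OFF (leans 0.6 rad from upright to the ring end), 0.6 = upright, 1.2 = ON (leans to the bar end). Weighted lever (0.15 kg): from 0.15 rad past upright it falls to that end and stays; about 1 N sideways on the handle moves it. Starts OFF.
- lamp_box: Lamp switch, to be left alone: fixed grey housing 130 x 70 x 45 mm, yaw within 0.4 rad; origin: centre of underside, z = 0. x runs along the swing to the ON end (raised white bar); OFF end (-x) has a white ring. Hinge along y at the centre of the top, z = 45 mm. 10 mm steel rod with only a slim black sleeve, 13 mm diameter, ending 76 mm from the hinge.
- lamp (a joint): lamp lever, rad: 0 = OFF (leans 0.6 rad from upright to the ring end), 0.6 = upright, 1.2 = ON (leans to the bar end). Weighted lever (0.15 kg): from 0.15 rad past upright it falls to that end and stays; about 1 N sideways on the handle moves it. Starts ON. The three switches stand side by side in any order, their centres at least 0.15 m apart across the bench.
Not all that is in view belongs to the job. Leave any red look-alike of the turntable_box alone.

How it is judged:
On the way, in this order (a step that is already met when the one before it is completed fails the run):
1. the dryer lever is thrown fully off while the turntable lever is still off (value of joint each of dryer, turntable below 0.2 rad), for 0.2 s.
2. then the turntable lever is thrown fully on (value of joint turntable above 1 rad and value of joint dryer below 0.2 rad), for 0.2 s.
At the end, for the whole second after the job is handed in: The dryer lever rests within 0.2 rad of its off end, the turntable and lamp levers within 0.2 rad of their on ends (all of step 2 and value of joint lamp above 1 rad); the robot touches nothing.
It fails at once if the lamp is switched off (its lever pushed to or past upright) (value of joint lamp below 0.6 rad).
It also fails if it takes over 45 s, if anything falls off the work surface, if the arm or the gripper's body presses on something with over 40 N, if the wrist force passes 120 N, or if a joint passes its speed limit or range.

## Working session

There is one attempt and no reset: what is moved stays moved. The work goes in short steps, Python scripts to look and compute and a shell command to move; the robot and the scene stay as the last step left them, time stands still between calls to the robot, and variables do not carry over. Pictures are saved under pics/ and viewed, about 8 in all and at most 12, crops included, and the job is handed in when it is done.

```bash
mkdir -p pics; python3 - <<'E'
from rig import ctrl
import cv2,numpy as np
for n in("scene","top"):
    cv2.imwrite(f"pics/{n}0.png",ctrl.get_image(n)); c=ctrl.calibration(n); print(n,c)
    R=cv2.Rodrigues(np.array(c["rvec"],float))[0]; print(-R.T@np.array(c["tvec"]).ravel())
s=ctrl.read_state(); print(s["time"],s["ee_pos"],np.round(s["tool_rot"],3),s["opening"],ctrl.grasp_offset)
E
```

```text
scene {'fx': 418.76863406917073, 'fy': 418.76863406917073, 'cx': 328.8909032227041, 'cy': 209.0420803288602, 'D': array([0.01655745, 0.        , 0.        , 0.        , 0.        ]), 'rvec': array([ 2.45729418,  0.75869777, -0.24748183]), 'tvec': array([-0.51278834, -0.22349036,  1.29824566])}
[ 0.94685908 -0.44950288  0.94854976]
top {'fx': 436.16595674196407, 'fy': 436.16595674196407, 'cx': 318.4963228762799, 'cy': 200.2178604918925, 'D': array([-0.12055022,  0.        ,  0.        ,  0.        ,  0.        ]), 'rvec': array([ 2.09688254, -2.13245667,  0.18701553]), 'tvec': array([0.07190342, 0.62973108, 1.03701788])}
[0.42254162 0.04726442 1.13857897]
0.1 [0.17184533 0.49569026 0.22610239] [[-0.001  0.328  0.945]
 [-0.001  0.945 -0.328]
 [-1.    -0.001 -0.   ]] 0.09153047091925044 0.0188
```

View pics/scene0.png

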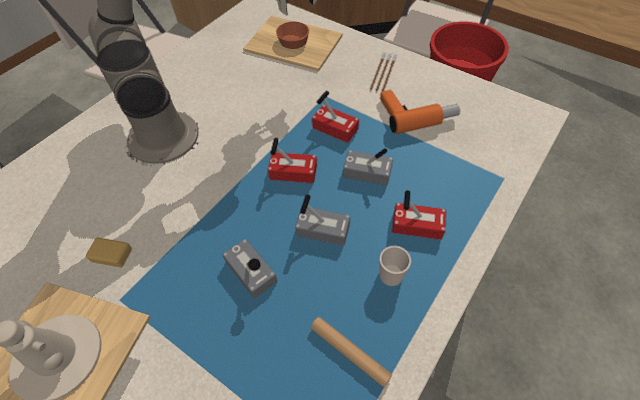

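View pics/top0.png

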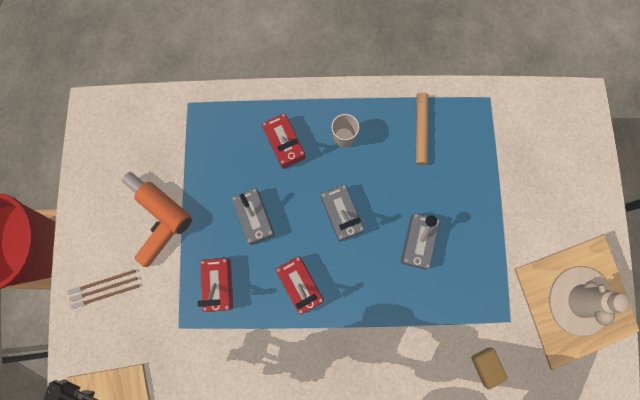

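The scene holds grey switches at top pixels (252,215), (342,213) and (421,240), plus three red look-alikes at (283,140), (215,285) and (299,285).
- **Dryer:** (421,240), with a ball leaning to the bar end.
- **Turntable:** (342,213), with a grey box and a T-bar leaning to the ring end.
- **Lamp:** (252,215), with a plain stick leaning to the bar end.

I'll fit the poses and confirm in one crop.

```bash
cat > h.py <<'E'
import cv2,numpy as np
from scipy.optimize import minimize
from rig import ctrl
def proj(P,n):
    c=ctrl.calibration(n); K=np.array([[c["fx"],0,c["cx"]],[0,c["fy"],c["cy"]],[0,0,1]])
    return cv2.projectPoints(np.array(P,float).reshape(-1,1,3),np.array(c["rvec"]),np.array(c["tvec"]),K,np.array(c["D"]))[0].reshape(-1,2)
def T(p,L):
    x,y,a=p; L=np.array(L,float); c,s=np.cos(a),np.sin(a)
    return np.c_[x+c*L[:,0]-s*L[:,1],y+s*L[:,0]+c*L[:,1],L[:,2]]
BOX=[(sx*.065,sy*.035,z) for sx in(-1,1) for sy in(-1,1) for z in(0,.045)]
def tip(q,r=.075): a=q-.6; return (r*np.sin(a),0,.045+r*np.cos(a))
E
python3 - <<'E'
from h import *
I={n:cv2.imread(f"pics/{n}0.png") for n in("top","scene")}
seeds={"dryer":[(421,240),(248,266)],"turntable":[(342,213),(322,224)],"lamp":[(252,215),(368,166)]}
C=ctrl.calibration("top")
V=I["top"].copy()
for k,(st,ss) in seeds.items():
    M={}
    for n,s in(("top",st),("scene",ss)):
        h=cv2.cvtColor(I[n],cv2.COLOR_BGR2HSV); m=(h[...,1]<110).astype(np.uint8)
        m=cv2.morphologyEx(m,cv2.MORPH_OPEN,np.ones((3,3)))
        lab=cv2.connectedComponents(m)[1]
        w=lab[s[1]-12:s[1]+13,s[0]-12:s[0]+13]; l=np.bincount(w[w>0]).argmax()
        mm=(lab==l).astype(np.uint8); mm=cv2.morphologyEx(mm,cv2.MORPH_CLOSE,np.ones((7,7))); M[n]=mm; print(k,n,mm.sum(),end=' ')
    q={"turntable":0}.get(k,1.2)
    def cost(p,pr=False):
        r=0
        for n in M:
            S=4; m=np.zeros((400,640),np.uint8); big=np.zeros((1600,2560),np.uint8)
            P=T(p,BOX); hull=cv2.convexHull(((proj(P,n)+.5)*S*1).astype(np.int32))
            cv2.fillConvexPoly(big,hull,1)
            l=proj(T(p,[(0,0,.045),tip(q,.08)]),n); l=((l+.5)*S).astype(int)
            ren=cv2.resize(big.astype(np.float32),(640,400),interpolation=cv2.INTER_AREA)
            ign=np.zeros((400,640),np.uint8); cv2.line(ign,tuple(map(int,l[0]/S)),tuple(map(int,l[1]/S)),1,18 if k!='turntable' else 30)
            d=np.abs(ren-M[n])*(1-ign); r+=d.sum()
        return r
    x0=None;best=None
    # seed from the top view at z=.03
    f=minimize(lambda x:np.sum((proj([x[0],x[1],.03],"top")[0]-st)**2),[.4,0],method="Nelder-Mead").x
    for a in np.arange(-.4,.41,.2):
        r=minimize(cost,[*f,a],method="Nelder-Mead",options=dict(initial_simplex=[[*f,a],[f[0]+.01,f[1],a],[f[0],f[1]+.01,a],[*f,a+.15]],maxiter=80))
        if best is None or r.fun<best.fun: best=r
    p=best.x; q1=1.2-q
    print(np.round(p,4),best.fun,"tip now",T(p,[tip(q)]).round(3),"tip opp",T(p,[tip(q1)]).round(3))
    cv2.polylines(V,[cv2.convexHull(proj(T(p,BOX),"top").round().astype(np.int32))],True,(0,255,0),1)
    for j,c in((q,(0,255,255)),(q1,(255,0,255))):
        u=proj(T(p,[tip(j)]),"top")[0].round().astype(int); cv2.circle(V,tuple(map(int,u)),2,c,-1)
cv2.imwrite("pics/fit.png",cv2.resize(V[170:280,205:465],None,fx=3,fy=3,interpolation=cv2.INTER_CUBIC))
E
```

```text
dryer top 1618 dryer scene 1755 [ 0.5251 -0.1964 -0.2716] 126.75 tip now [[ 0.566 -0.208  0.107]] tip opp [[ 0.484 -0.185  0.107]]
turntable top 1508 turntable scene 1708 Traceback (most recent call last):
  File "<stdin>", line 30, in <module>
    res = _minimize_neldermead(fun, x0, args, callback, bounds=bounds,
                               **options)
    fxr = func(xr)
    fx = function(np.copy(x), *(wrapper_args + args))
  File "<stdin>", line 19, in cost
  File "h.py", line 5, in proj
    c=ctrl.calibration(n); K=np.array([[c["fx"],0,c["cx"]],[0,c["fy"],c["cy"]],[0,0,1]])
ValueError: time passes only in moves, steps and waits
```

```bash
sed -i 's/^def proj/CAL={n:ctrl.calibration(n) for n in("scene","top")}\ndef proj/; s/c=ctrl.calibration(n)/c=CAL[n]/' h.py
python3 - <<'E'
from h import *
I={n:cv2.imread(f"pics/{n}0.png") for n in("top","scene")}
seeds={"dryer":[(421,240),(248,266)],"turntable":[(342,213),(322,224)],"lamp":[(252,215),(368,166)]}
V=I["top"].copy()
for k,(st,ss) in seeds.items():
    M={}; q={"turntable":0}.get(k,1.2)
    for n,s in(("top",st),("scene",ss)):
        m=(cv2.cvtColor(I[n],cv2.COLOR_BGR2HSV)[...,1]<110).astype(np.uint8)
        lab=cv2.connectedComponents(cv2.morphologyEx(m,cv2.MORPH_OPEN,np.ones((3,3))))[1]
        w=lab[s[1]-12:s[1]+13,s[0]-12:s[0]+13]; l=np.bincount(w[w>0]).argmax()
        M[n]=cv2.morphologyEx((lab==l).astype(np.uint8),cv2.MORPH_CLOSE,np.ones((7,7)))
    def cost(p):
        r=0
        for n in M:
            big=np.zeros((1600,2560),np.uint8)
            cv2.fillConvexPoly(big,cv2.convexHull(((proj(T(p,BOX),n)+.5)*4).astype(np.int32)),1)
            l=proj(T(p,[(0,0,.045),tip(q,.08)]),n).round().astype(int).tolist()
            ren=cv2.resize(big.astype(np.float32),(640,400),interpolation=cv2.INTER_AREA)
            ign=np.zeros((400,640),np.uint8); cv2.line(ign,l[0],l[1],1,18 if q else 30)
            r+=(np.abs(ren-M[n])*(1-ign)).sum()
        return r
    f=minimize(lambda x:np.sum((proj([x[0],x[1],.03],"top")[0]-st)**2),[.4,0],method="Nelder-Mead").x
    p=min((minimize(cost,[*f,a],method="Nelder-Mead",options=dict(initial_simplex=[[*f,a],[f[0]+.01,f[1],a],[f[0],f[1]+.01,a],[*f,a+.15]],maxiter=80)) for a in(-.3,0,.3)),key=lambda r:r.fun)
    print(k,p.fun,p.x.round(4).tolist(),"tip now",T(p.x,[tip(q)]).round(3),"opp",T(p.x,[tip(1.2-q)]).round(3))
    cv2.polylines(V,[cv2.convexHull(proj(T(p.x,BOX),"top").round().astype(np.int32))],True,(0,255,0),1)
    u=proj(T(p.x,[tip(q)]),"top")[0].round().astype(int).tolist(); cv2.circle(V,u,2,(0,255,255),-1)
cv2.imwrite("pics/fit.png",cv2.resize(V[170:280,205:465],None,fx=3,fy=3,interpolation=cv2.INTER_CUBIC))
E
```

```text
dryer 127.25 [0.5253, -0.1963, -0.2724] tip now [[ 0.566 -0.208  0.107]] opp [[ 0.485 -0.185  0.107]]
turntable 83.9375 [0.6027, 0.0028, 0.3581] tip now [[ 0.563 -0.012  0.107]] opp [[0.642 0.018 0.107]]
lamp 92.1875 [0.5973, 0.2328, 0.3515] tip now [[0.637 0.247 0.107]] opp [[0.558 0.218 0.107]]
```

View pics/fit.png

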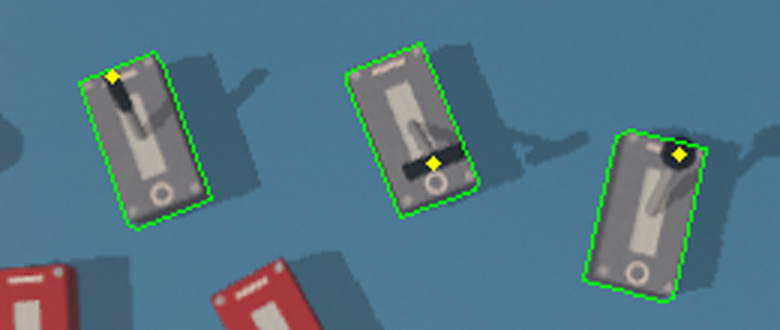

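The crop confirms it. The ball (grey box, crop pixel 680,153) is at its bar end, the T-bar (grey box, 433,163) is at its ring end, and the plain stick (113,76) is at its bar end. The fitted outlines match the housings. Next I move above the far side of the dryer with the fingers shut.

```bash
python3 -m crank '[{"dy":-0.531,"dz":0.665,"gripper":0},{"dy":-0.531,"dz":0.665,"gripper":0},{"dy":-0.531,"dz":0.665,"gripper":0},{"dy":-0.531,"dz":0.665,"gripper":0},{"dy":-0.531,"dz":0.665,"gripper":0},{"dy":-0.531,"dz":0.665,"gripper":0},{"dy":-0.531,"dz":0.665,"gripper":0},{"dy":-0.531,"dz":0.665,"gripper":0},{"dy":-0.531,"dz":0.665,"gripper":0},{"dy":-0.531,"dz":0.665,"gripper":0},{"dy":-0.531,"dz":0.665,"gripper":0},{"dy":-0.531,"dz":0.665,"gripper":0},{"dy":-0.531,"dz":0.665,"gripper":0},{"dy":-0.531,"dz":0.665,"gripper":0},{"dy":-0.531,"dz":0.665,"gripper":0},{"dy":-0.531,"dz":0.665,"gripper":0},{"dy":-0.531,"dz":0.665,"gripper":0},{"dy":-0.531,"dz":0.665,"gripper":0},{"dy":-0.531,"dz":0.665,"gripper":0},{"dy":-0.531,"dz":0.665,"gripper":0}]' 20; cat > st.py <<'E'
from h import *
import sys
B={"dryer":(.5253,-.1963,-.2724),"turntable":(.6027,.0028,.3581),"lamp":(.5973,.2328,.3515)}
s=ctrl.read_state(); R=np.array(s["tool_rot"]); p=np.array(s["ee_pos"])
b=B[sys.argv[1]]; g=T(b,[eval(sys.argv[2])])[0]   # target in box frame
yaw=np.arctan2(R[1,2],R[0,2])
print("t",s["time"],"p",p.round(4),"tool yaw",yaw.round(3),"F",np.round(s["wrist_force"],1),"op",s["opening"])
print("delta tool",(R.T@(g-p)).round(4),"rx deg for box yaw",np.degrees(-(b[2]-yaw)).round(1))
E
python3 st.py dryer "(.105,0,.088)"
```

```text
t 0.1 p [0.1718 0.4957 0.2261] tool yaw -0.334 F [ 0.6 -0.3  0.6] op 0.09153047091925044
delta tool [ 0.1387 -0.5314  0.6655] rx deg for box yaw -3.5$[0]: bad value
```

The call was refused at row 0, so no move was made. I'll try a single row with every key filled in.

```bash
python3 -m crank '[{"dx":0,"dy":-0.02,"dz":0.03,"rx":0,"ry":0,"rz":0,"gripper":0}]' 20
```

```text
time: 0.18
ee_pos: [0.1917, 0.4699, 0.2261]
tool_rot: [[-0.001, 0.324, 0.946], [0.002, 0.946, -0.324], [-1.0, 0.001, -0.002]]
wrist_force: [0.9, -1.2, -0.4]
opening: 0.0883
```

```bash
python3 -m crank '[{"dx":0,"dy":-0.51,"dz":0.635,"rx":0,"ry":0,"rz":0,"gripper":0},{"dx":0,"dy":-0.51,"dz":0.635,"rx":0,"ry":0,"rz":0,"gripper":0},{"dx":0,"dy":-0.51,"dz":0.635,"rx":0,"ry":0,"rz":0,"gripper":0},{"dx":0,"dy":-0.51,"dz":0.635,"rx":0,"ry":0,"rz":0,"gripper":0},{"dx":0,"dy":-0.51,"dz":0.635,"rx":0,"ry":0,"rz":0,"gripper":0},{"dx":0,"dy":-0.51,"dz":0.635,"rx":0,"ry":0,"rz":0,"gripper":0},{"dx":0,"dy":-0.51,"dz":0.635,"rx":0,"ry":0,"rz":0,"gripper":0},{"dx":0,"dy":-0.51,"dz":0.635,"rx":0,"ry":0,"rz":0,"gripper":0},{"dx":0,"dy":-0.51,"dz":0.635,"rx":0,"ry":0,"rz":0,"gripper":0},{"dx":0,"dy":-0.51,"dz":0.635,"rx":0,"ry":0,"rz":0,"gripper":0},{"dx":0,"dy":-0.51,"dz":0.635,"rx":0,"ry":0,"rz":0,"gripper":0},{"dx":0,"dy":-0.51,"dz":0.635,"rx":0,"ry":0,"rz":0,"gripper":0},{"dx":0,"dy":-0.51,"dz":0.635,"rx":0,"ry":0,"rz":0,"gripper":0},{"dx":0,"dy":-0.51,"dz":0.635,"rx":0,"ry":0,"rz":0,"gripper":0},{"dx":0,"dy":-0.51,"dz":0.635,"rx":0,"ry":0,"rz":0,"gripper":0},{"dx":0,"dy":-0.51,"dz":0.635,"rx":0,"ry":0,"rz":0,"gripper":0},{"dx":0,"dy":-0.51,"dz":0.635,"rx":0,"ry":0,"rz":0,"gripper":0},{"dx":0,"dy":-0.51,"dz":0.635,"rx":0,"ry":0,"rz":0,"gripper":0},{"dx":0,"dy":-0.51,"dz":0.635,"rx":0,"ry":0,"rz":0,"gripper":0},{"dx":0,"dy":-0.51,"dz":0.635,"rx":0,"ry":0,"rz":0,"gripper":0}]' 20
python3 st.py dryer "(.105,0,.088)"
```

```text
time: 1.85
ee_pos: [0.6276, -0.2266, 0.2253]
tool_rot: [[-0.001, 0.33, 0.944], [-0.001, 0.944, -0.33], [-1.0, -0.001, -0.0]]
wrist_force: [-0.4, -0.3, 1.2]
opening: 0.0005
t 1.85 p [ 0.6276 -0.2266  0.2253] tool yaw -0.336 F [-0.4 -0.3  1.2] op 0.0004644814228562421
delta tool [ 0.1373  0.0017 -0.0017] rx deg for box yaw -3.7
```

```bash
python3 -m crank '[{"dx":0.035,"dy":0.002,"dz":-0.002,"rx":-3.7,"ry":0,"rz":0,"gripper":0},{"dx":0.07,"dy":0.002,"dz":-0.002,"rx":-3.7,"ry":0,"rz":0,"gripper":0},{"dx":0.105,"dy":0.002,"dz":-0.002,"rx":-3.7,"ry":0,"rz":0,"gripper":0},{"dx":0.125,"dy":0.002,"dz":-0.002,"rx":-3.7,"ry":0,"rz":0,"gripper":0},{"dx":0.137,"dy":0.002,"dz":-0.002,"rx":-3.7,"ry":0,"rz":0,"gripper":0},{"dx":0.137,"dy":0.002,"dz":-0.002,"rx":-3.7,"ry":0,"rz":0,"gripper":0}]'
python3 st.py dryer "(0,0,.088)"
```

```text
time: 2.35
ee_pos: [0.6238, -0.2192, 0.0863]
tool_rot: [[-0.006, 0.266, 0.964], [0.003, 0.964, -0.266], [-1.0, 0.001, -0.006]]
wrist_force: [-0.3, 0.0, 0.0]
opening: 0.0005
t 2.35 p [ 0.6238 -0.2192  0.0863] tool yaw -0.269 F [-0.3  0.   0. ] op 0.00047822350006947395
delta tool [-0.0011 -0.0041 -0.101 ] rx deg for box yaw 0.2
```

```bash
python3 -m crank '[{"dx":0,"dy":-0.002,"dz":-0.015,"rx":0,"ry":0,"rz":0,"gripper":0},{"dx":0,"dy":-0.004,"dz":-0.025,"rx":0,"ry":0,"rz":0,"gripper":0},{"dx":0,"dy":-0.004,"dz":-0.035,"rx":0,"ry":0,"rz":0,"gripper":0},{"dx":0,"dy":-0.004,"dz":-0.045,"rx":0,"ry":0,"rz":0,"gripper":0},{"dx":0,"dy":-0.004,"dz":-0.055,"rx":0,"ry":0,"rz":0,"gripper":0},{"dx":0,"dy":-0.004,"dz":-0.065,"rx":0,"ry":0,"rz":0,"gripper":0},{"dx":0,"dy":-0.004,"dz":-0.075,"rx":0,"ry":0,"rz":0,"gripper":0},{"dx":0,"dy":-0.004,"dz":-0.085,"rx":0,"ry":0,"rz":0,"gripper":0},{"dx":0,"dy":-0.004,"dz":-0.095,"rx":0,"ry":0,"rz":0,"gripper":0},{"dx":0,"dy":-0.004,"dz":-0.102,"rx":0,"ry":0,"rz":0,"gripper":0},{"dx":0,"dy":-0.004,"dz":-0.102,"rx":0,"ry":0,"rz":0,"gripper":0},{"dx":0,"dy":-0.004,"dz":-0.102,"rx":0,"ry":0,"rz":0,"gripper":0},{"dx":0,"dy":-0.004,"dz":-0.09,"rx":0,"ry":0,"rz":0,"gripper":0},{"dx":-0.04,"dy":-0.004,"dz":-0.08,"rx":0,"ry":0,"rz":0,"gripper":0},{"dx":-0.08,"dy":-0.004,"dz":-0.08,"rx":0,"ry":0,"rz":0,"gripper":0},{"dx":-0.12,"dy":-0.004,"dz":-0.08,"rx":0,"ry":0,"rz":0,"gripper":0},{"dx":-0.137,"dy":-0.004,"dz":-0.08,"rx":0,"ry":0,"rz":0,"gripper":0}]'
python3 st.py turntable "(-.105,0,.226)"
python3 - <<'E'
from h import *
cv2.imwrite("pics/t1.png",cv2.resize(ctrl.get_image("scene")[120:320,200:440],None,fx=3,fy=3))
E
```

```text
time: 3.77
ee_pos: [0.5498, -0.2037, 0.2329]
tool_rot: [[0.008, 0.266, 0.964], [-0.004, 0.964, -0.266], [-1.0, -0.002, 0.009]]
wrist_force: [1.5, -1.3, 0.2]
opening: 0.0006
t 3.7667 p [ 0.5498 -0.2037  0.2329] tool yaw -0.269 F [ 1.5 -1.3  0.2] op 0.0006147692928354593
delta tool [ 0.0058  0.1516 -0.0889] rx deg for box yaw -35.9
```

View pics/t1.png

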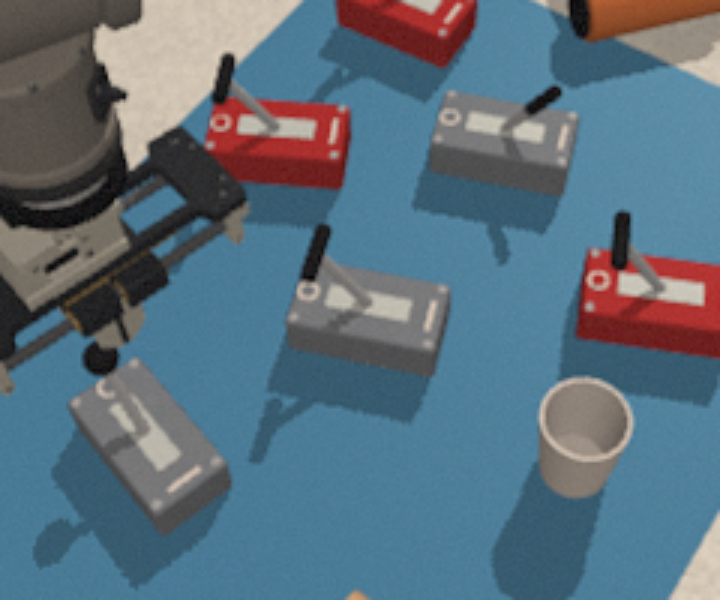

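Dryer is now off: the ball is at the ring end, crop (100,357). The T-bar is still at its ring end (317,253) and the lamp still at its bar end (545,100). Next I go behind the turntable lever.

```bash
python3 -m crank '[{"dx":0,"dy":0.03,"dz":-0.018,"rx":-6,"ry":0,"rz":0,"gripper":0},{"dx":0,"dy":0.06,"dz":-0.036,"rx":-12,"ry":0,"rz":0,"gripper":0},{"dx":0,"dy":0.09,"dz":-0.054,"rx":-18,"ry":0,"rz":0,"gripper":0},{"dx":0,"dy":0.12,"dz":-0.072,"rx":-24,"ry":0,"rz":0,"gripper":0},{"dx":0,"dy":0.152,"dz":-0.089,"rx":-30,"ry":0,"rz":0,"gripper":0},{"dx":0,"dy":0.152,"dz":-0.089,"rx":-35.9,"ry":0,"rz":0,"gripper":0},{"dx":0,"dy":0.152,"dz":-0.089,"rx":-35.9,"ry":0,"rz":0,"gripper":0},{"dx":0,"dy":0.152,"dz":-0.089,"rx":-35.9,"ry":0,"rz":0,"gripper":0}]'
python3 st.py turntable "(-.105,0,.088)"
```

```text
time: 4.48
ee_pos: [0.5025, -0.0324, 0.227]
tool_rot: [[0.001, -0.348, 0.938], [-0.0, 0.938, 0.348], [-1.0, -0.001, 0.001]]
wrist_force: [-0.8, -1.1, 0.1]
opening: 0.0005
t 4.4833 p [ 0.5025 -0.0324  0.227 ] tool yaw 0.355 F [-0.8 -1.1  0.1] op 0.0005471526306007379
delta tool [ 0.139  -0.002   0.0011] rx deg for box yaw -0.2
```

```bash
python3 -m crank '[{"dx":0.035,"dy":-0.002,"dz":0,"rx":0,"ry":0,"rz":0,"gripper":0},{"dx":0.07,"dy":-0.002,"dz":0,"rx":0,"ry":0,"rz":0,"gripper":0},{"dx":0.105,"dy":-0.002,"dz":0,"rx":0,"ry":0,"rz":0,"gripper":0},{"dx":0.125,"dy":-0.002,"dz":0,"rx":0,"ry":0,"rz":0,"gripper":0},{"dx":0.138,"dy":-0.002,"dz":0,"rx":0,"ry":0,"rz":0,"gripper":0},{"dx":0.138,"dy":-0.002,"dz":0.01,"rx":0,"ry":0,"rz":0,"gripper":0},{"dx":0.138,"dy":-0.002,"dz":0.025,"rx":0,"ry":0,"rz":0,"gripper":0},{"dx":0.138,"dy":-0.002,"dz":0.035,"rx":0,"ry":0,"rz":0,"gripper":0},{"dx":0.138,"dy":-0.002,"dz":0.045,"rx":0,"ry":0,"rz":0,"gripper":0},{"dx":0.138,"dy":-0.002,"dz":0.055,"rx":0,"ry":0,"rz":0,"gripper":0},{"dx":0.138,"dy":-0.002,"dz":0.065,"rx":0,"ry":0,"rz":0,"gripper":0},{"dx":0.138,"dy":-0.002,"dz":0.075,"rx":0,"ry":0,"rz":0,"gripper":0},{"dx":0.138,"dy":-0.002,"dz":0.085,"rx":0,"ry":0,"rz":0,"gripper":0},{"dx":0.138,"dy":-0.002,"dz":0.095,"rx":0,"ry":0,"rz":0,"gripper":0},{"dx":0.138,"dy":-0.002,"dz":0.105,"rx":0,"ry":0,"rz":0,"gripper":0},{"dx":0.138,"dy":-0.002,"dz":0.113,"rx":0,"ry":0,"rz":0,"gripper":0},{"dx":0.138,"dy":-0.002,"dz":0.113,"rx":0,"ry":0,"rz":0,"gripper":0},{"dx":0.138,"dy":-0.002,"dz":0.1,"rx":0,"ry":0,"rz":0,"gripper":0},{"dx":0.1,"dy":-0.002,"dz":0.085,"rx":0,"ry":0,"rz":0,"gripper":0},{"dx":0.06,"dy":-0.002,"dz":0.085,"rx":0,"ry":0,"rz":0,"gripper":0}]'
python3 -m crank '[{"dx":-0.04,"dy":0,"dz":-0.03,"rx":0,"ry":0,"rz":0,"gripper":0},{"dx":-0.06,"dy":0,"dz":-0.06,"rx":0,"ry":0,"rz":0,"gripper":0},{"dx":-0.06,"dy":0,"dz":-0.1,"rx":0,"ry":0,"rz":0,"gripper":0},{"dx":-0.06,"dy":0,"dz":-0.1,"rx":0,"ry":0,"rz":0,"gripper":0},{"dx":-0.06,"dy":0,"dz":-0.1,"rx":0,"ry":0,"rz":0,"gripper":0},{"dx":-0.06,"dy":0,"dz":-0.1,"rx":0,"ry":0,"rz":0,"gripper":0}]'
python3 - <<'E'
from h import *
cv2.imwrite("pics/t2.png",cv2.resize(ctrl.get_image("scene")[120:320,200:440],None,fx=3,fy=3))
E
```

```text
time: 6.15
ee_pos: [0.5781, -0.0056, 0.1644]
tool_rot: [[-0.01, -0.347, 0.938], [0.001, 0.938, 0.347], [-1.0, 0.004, -0.009]]
wrist_force: [2.9, -0.2, -0.2]
opening: 0.0006
time: 6.65
ee_pos: [0.4888, -0.0401, 0.2271]
tool_rot: [[0.001, -0.348, 0.938], [-0.0, 0.938, 0.348], [-1.0, -0.001, 0.001]]
wrist_force: [-1.5, 0.4, -0.3]
opening: 0.0006
```

View pics/t2.png

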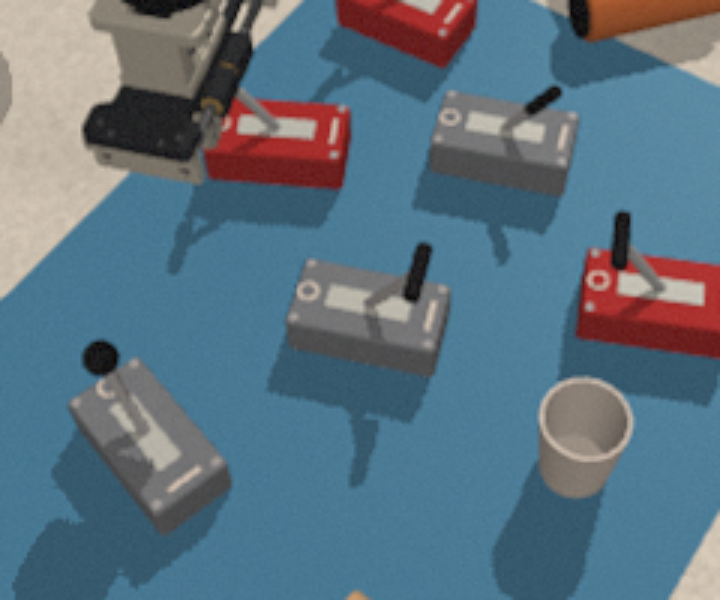

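The T-bar is now at the bar end, crop (418,272). The ball is still at its ring end (100,357), and the lamp stick is unmoved (545,100). The arm is clear. I'll do a quick check against the projected end positions, then hand in.

```bash
python3 - <<'E'
from h import *
for n,b,q in(("dryer",(.5253,-.1963,-.2724),0),("turntable",(.6027,.0028,.3581),1.2)):
    for d in(q,abs(q-.2)): print(n,d,((proj(T(b,[tip(d)]),"scene")[0]-[200,120])*3).round())
ctrl.job_done(); print(ctrl.read_state()["time"])
E
```

```text
dryer 0 [101. 358.]
dryer 0.2 [109. 365.]
turntable 1.2 [418. 272.]
turntable 1.0 [402. 264.]
the job is handed in; nothing more can be done
the job is handed in; nothing more can be done
```

I switched the dryer off first, then the turntable on, by pushing each handle over with the shut fingers. I handed the job in at about 6.7 s; it reports no verdict.

- **Dryer:** In the last picture the ball sits at (100,357), and the calculated fully-off position is (101,358).
- **Turntable:** The T-bar sits at (418,272), exactly the calculated fully-on position.
- **Lamp:** The lever is still at its bar end, unmoved.
- **Red look-alikes:** The two in full view stood unmoved. The third was partly behind the gripper and another only half in the crop, and the arm went near neither below a height of about 0.15 m.
- **Robot:** It ended clear of everything, about 0.227 m above the bench, and the wrist readings were only about 1.5 N (they vary by about 1 N in free air).

Two things went wrong without affecting the scene. My first move was refused because every row needs all its keys. One fitting script also stopped because it asked for the calibration too often. No checks disagreed.

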